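# Reverse the row from stove stand to caddy

## Task

The caddy will be turned round to face a cook on the far side of the bench, so move all four containers (tin, jar, mill, box) from the coasters on the folding stand into the four bays of the utensil caddy, in reverse order: as seen from the robot, the one that starts leftmost on the stand goes into the caddy's rightmost bay, and so on to the last. Leave each one standing upright on the floor of its own bay.

Things in the scene. Friction and masses are not known exactly. Their poses are not given: they have to be found in the camera images.
- stand: Folding aluminium stove stand, fixed, on the robot's left or right: slatted deck 90 (x) by 310 mm (y), top 60 mm above the bench. Origin: on the bench under the deck's centre. y runs along the row to the robot's left (within 0.4 rad). Row places: x = 0, y = +108, +36, -36, -108 mm (within 6 mm), left to right; on their coasters the containers' undersides are 64 mm above the bench.
- caddy: Grey plastic utensil caddy, fixed, empty, on the other side from the stand: low open tray 74 (x) by 290 mm (y), 28 mm high, floor 4 mm thick; three 6 mm walls of full height make four bays in a row, each 66 by 66 mm inside. Origin: centre of underside, on the bench. y runs along the row to the robot's left (within 0.4 rad). Bay centres: x = 0, y = +108, +36, -36, -108 mm, left to right.
- tin: Square steel tea tin, upright, 44 by 44 mm (its lid, the top 14 mm, is 45.5 mm square), 80 mm tall. Origin: centre of its underside, z up, x and y square to its sides. About 140 g.
- jar: Round squat green glass jar with a black lid, 46 mm across (lid 47 mm, the top 14 mm), 68 mm tall. Origin: centre of its underside, z up. About 160 g.
- mill: Round dark wooden pepper mill, the tallest: a straight body 38 mm across up to 68 mm, then a 30 mm knob on a neck, 95 mm tall over all. Origin: centre of its underside, z up. About 120 g.
- box: Oblong white plastic spice box, 36 mm (its x) by 48 mm (its y), straight sides up to 72 mm, 76 mm tall over all. At the start its long side lies roughly along the row. Origin: centre of its underside, z up. About 110 g.
- coaster_tin: Square 60 mm cork coaster, 4 mm thick, glued to the stand's deck (it does not come off) under the tin, which at the start stands on it; the tin never starts elsewhere. Origin: centre of its underside; axes parallel to the stand's. Its place in the row differs from start to start.
- coaster_jar: Round 62 mm cork coaster, 4 mm thick, glued to the stand's deck (it does not come off) under the jar, which at the start stands on it; the jar never starts elsewhere. Origin: centre of its underside; axes parallel to the stand's. Its place in the row differs from start to start.
- coaster_mill: Six-sided, 62 mm across corners, cork coaster, 4 mm thick, glued to the stand's deck (it does not come off) under the mill, which at the start stands on it; the mill never starts elsewhere. Origin: centre of its underside; axes parallel to the stand's. Its place in the row differs from start to start.
- coaster_box: Oblong 50 by 64 mm cork coaster, 4 mm thick, glued to the stand's deck (it does not come off) under the box, which at the start stands on it; the box never starts elsewhere. Origin: centre of its underside; axes parallel to the stand's. Its place in the row differs from start to start.
Mind the look-alikes: they are no part of the job. Leave any purple look-alike of the tin alone. What is shaped like the mill but blue is not meant.

How it is judged (in metres and radians):
At the end, for the whole second after the job is handed in: Each container is upright (0.1 rad) and at rest in the mirrored bay: its coaster's place from the left of the stand equals its bay from the right of the caddy; within 16 mm of the bay centre along and across the row, underside within 6 mm of the bay floor (((y of coaster_tin in the frame of stand between 0.088 and 0.128 m and y of tin in the frame of caddy between -0.124 and -0.092 m) or (y of coaster_tin in the frame of stand between 0.016 and 0.056 m and y of tin in the frame of caddy between -0.052 and -0.02 m) or (y of coaster_tin in the frame of stand between -0.056 and -0.016 m and y of tin in the frame of caddy between 0.02 and 0.052 m) or (y of coaster_tin in the frame of stand between -0.128 and -0.088 m and y of tin in the frame of caddy between 0.092 and 0.124 m)) and x of tin in the frame of caddy between -0.016 and 0.016 m and z of tin in the frame of caddy between -0.002 and 0.01 m and angle between each of tin, jar, mill, box's own z axis and vertical below 0.1 rad and linear speed of each of tin, jar, mill, box below 0.02 m/s and angular speed of each of tin, jar, mill, box below 0.2 rad/s and ((y of coaster_jar in the frame of stand between 0.088 and 0.128 m and y of jar in the frame of caddy between -0.124 and -0.092 m) or (y of coaster_jar in the frame of stand between 0.016 and 0.056 m and y of jar in the frame of caddy between -0.052 and -0.02 m) or (y of coaster_jar in the frame of stand between -0.056 and -0.016 m and y of jar in the frame of caddy between 0.02 and 0.052 m) or (y of coaster_jar in the frame of stand between -0.128 and -0.088 m and y of jar in the frame of caddy between 0.092 and 0.124 m)) and x of jar in the frame of caddy between -0.016 and 0.016 m and z of jar in the frame of caddy between -0.002 and 0.01 m and ((y of coaster_mill in the frame of stand between 0.088 and 0.128 m and y of mill in the frame of caddy between -0.124 and -0.092 m) or (y of coaster_mill in the frame of stand between 0.016 and 0.056 m and y of mill in the frame of caddy between -0.052 and -0.02 m) or (y of coaster_mill in the frame of stand between -0.056 and -0.016 m and y of mill in the frame of caddy between 0.02 and 0.052 m) or (y of coaster_mill in the frame of stand between -0.128 and -0.088 m and y of mill in the frame of caddy between 0.092 and 0.124 m)) and x of mill in the frame of caddy between -0.016 and 0.016 m and z of mill in the frame of caddy between -0.002 and 0.01 m and ((y of coaster_box in the frame of stand between 0.088 and 0.128 m and y of box in the frame of caddy between -0.124 and -0.092 m) or (y of coaster_box in the frame of stand between 0.016 and 0.056 m and y of box in the frame of caddy between -0.052 and -0.02 m) or (y of coaster_box in the frame of stand between -0.056 and -0.016 m and y of box in the frame of caddy between 0.02 and 0.052 m) or (y of coaster_box in the frame of stand between -0.128 and -0.088 m and y of box in the frame of caddy between 0.092 and 0.124 m)) and x of box in the frame of caddy between -0.016 and 0.016 m and z of box in the frame of caddy between -0.002 and 0.01 m); the robot touches nothing.
It also fails if it takes over 123 s, if anything falls off the work surface, if the arm or the gripper's body presses on something with over 40 N, if the wrist force passes 120 N, or if a joint passes its speed limit or range.

## Robot

A 7-joint arm with a two-finger parallel gripper is mounted at the origin on the work surface. World frame = base frame: x ahead of the robot, y to its left, z up, the work surface at z = 0. Lengths are in m, angles in degrees, forces in N, time in s.
With the tool pointing down it reaches from about 0.35 to 0.9 m from the base axis. Payload 19.9 kg.
Tool frame: the origin (TCP) lies at the very end of the fingers, on their centre line; the grasp point (between the pads) lies bot.grip_depth behind it (bot.grip_depth is the distance from the TCP to the grasp point, in m); z points along the fingers, y is the line along which they close (so a half turn about z gives the same grasp; the last joint's range is limited). The gripper opens to 85 mm and grips with 20 to 120 N. Pads are 22 mm wide; open, the fingers measure 114 mm over their backs; the gripper's body (76 mm by 85 mm) begins 54 mm behind the grasp point. The pads swing forward as they close: fully open they stand 13 mm farther back than shut.
Start: joints at [61.851, 23.915, -0.59, 92.452, 0.269, 63.638, -3.037], TCP at [0.272, -0.563, 0.195] pointing down, gripper open.
Joint ranges: [-161.28, 161.28], [-22.2, 115.67], [-73.04, 71.86], [3.21, 147.25], [-68.34, 248.33], [10.77, 114.83], [-161.83, 161.83]. Speed limits (degrees/s): [108.29, 108.29, 136.94, 136.94, 172.46, 172.46, 172.46].

## Interface

Orientations are given as a 3x3 rotation matrix whose columns are the frame's x, y, z axes.
In Python, from workcell import readout, read_camera, bot gives the robot as it stands.
- The arm moves only by the tool apply_moves, never from a script. Its argument "commands" is a list of rows, each a list of 6 numbers: the shift along the tool's x, y, z each as a share of 0.1 m, from -1 to 1, then the turn, a rotation vector about the tool's x, y, z each as a share of 45 degrees, from -1 to 1. A call has 1 to 5 rows; each row is the pose to reach, as a shift and turn from the pose commanded when the call began, along the tool's axes at that moment; what a row does not reach only later rows make up. A row lasts 1/8 s, in which the tool goes at most 62.5 mm and 10.7 degrees, less where a joint would pass 70% of its speed; a pose out of reach is approached as far as the arm can. A call with a number of a shift or a turn outside -1 to 1 is refused whole. A call with a gripper value outside its range is refused whole. "jaw" is the opening, from 0 (shut) to 1 (fully open), set as the call begins (left out, the last holds). The fingers move at their own pace and stop on an object; "grip_force" is the grip in N (left out, the last holds). Time passes only in rows, so rows that repeat a pose let the fingers close. It gives the time, the measured TCP pose, the force, the opening and the grip force at its end, in the units of the state.
- readout.get_obs(): the state, without advancing time (a new reading comes with each control period).
- read_camera(name): name is "scene" or "side" or "wrist"; returns a dict with "img" (384x512x3 uint8, red, green, blue), "K" (3x3 intrinsics, pixels), "k1" (the pictures are not rectified: a ray, as slopes to the right and down, at radius r is drawn at 1 + k1 r^2 times it, then the intrinsics apply), "rvec" (rotation vector, rad) and "tvec" (3), from world to camera coordinates, as OpenCV has them; the wrist camera has in their place "tool_from_camera" (4x4, takes a point from camera to tool coordinates, whose origin is the TCP and whose axes are the flange's). Camera axes: x right, y down, z forward; pixel columns grow to the right and rows downward; lengths in m; the calibration is good to about 2 mm. A picture is of the moment at which its call begins: read the wrist's pose just before it. There is no depth.
- bot.hand_in(): hands the job in; it is judged then, once.
The state is a dict: "t": time; "joint_positions": joint angles; "qd": joint speeds; "joint_torque": joint torques, N m; "tool_pos": TCP position; "tcp_rot": TCP orientation; "wrist_force": force on the tool from outside, world axes, zero at the start; "wrist_torque": the same for the moment, N m; "width": opening from 0.0 (shut) to 1.0 (fully open); "grip_force": force on a finger pad.
Only numpy, scipy, OpenCV 4.12 (cv2) and the standard library are available. Lean on these libraries where they do the work, as an engineer would, in place of code of your own. Each camera call takes 0.05 s, during which the arm holds its last target. There are 200 camera calls.

## Working session

There is one attempt and no reset: what is moved stays moved. The work goes in short steps, Python scripts to look and compute and a tool call to move; the robot and the scene stay as the last step left them, time stands still between calls to the robot, and variables do not carry over. Pictures are saved under pics/ and viewed, at most 14 in all, crops included, and the job is handed in when it is done.

Besides the shell and the picture viewer there is one more tool, called as name(argument=value, ...), one argument or row to a line, values as JSON. apply_moves: Moves the arm, as the interface text tells. Shift numbers are shares of 0.1 m and turn numbers shares of 45 degrees, none past 1 either way. Its arguments: {"type":"object","properties":{"commands":{"type":"array"},"jaw":{"type":"number"},"grip_force":{"type":"number"}},"required":["commands"]}

```bash
mkdir -p pics; ls
python3 - <<'E'
from workcell import readout, read_camera, bot
import cv2, numpy as np
o=readout.get_obs(); print(o, bot.grip_depth)
for n in ["scene","side"]:
    c=read_camera(n); cv2.imwrite(f"pics/{n}0.png",c["img"][:,:,::-1]); np.savez(f"{n}0.npz",**c)
    R=cv2.Rodrigues(np.array(c["rvec"]))[0]; print(n,c["K"],c["k1"],-R.T@np.array(c["tvec"]).ravel())
E
```

```text
pics
{'t': 0.0, 'joint_positions': array([61.8503323 , 23.94841364, -0.5908197 , 92.48603524,  0.26934974,
       63.63694677, -3.03621452]), 'qd': array([ 0.03182372, -0.09002303,  0.00475658, -0.07047158, -0.02457395,
        0.05564446,  0.010342  ]), 'joint_torque': array([-6.53760890e-05, -8.64450288e+01,  6.79041166e-01, -4.34902990e+01,
        1.91739335e-02,  7.57955073e-03, -8.73332374e-05]), 'tool_pos': array([ 0.27156513, -0.56248399,  0.19435242]), 'tcp_rot': array([[ 9.00521355e-01,  4.34811358e-01, -6.09868176e-04],
       [ 4.34811777e-01, -9.00520736e-01,  1.05921952e-03],
       [-8.86382611e-05, -1.21902766e-03, -9.99999253e-01]]), 'wrist_force': array([ 0.54844412,  0.13243591, -0.01273709]), 'wrist_torque': array([0.00319302, 0.04014461, 0.03778403]), 'grip_force': 0.0, 'width': 1.0026531986537466} 0.0187
scene [[425.76826521   0.         250.96793379]
 [  0.         425.76826521 192.04622625]
 [  0.           0.           1.        ]] -0.10426222950386285 [ 1.04393103 -0.16938418  0.82326893]
side [[358.12104598   0.         255.87662971]
 [  0.         358.12104598 194.18070761]
 [  0.           0.           1.        ]] -0.048989895180163494 [ 0.38087539 -0.73378352  0.50953985]
```

View pics/scene0.png

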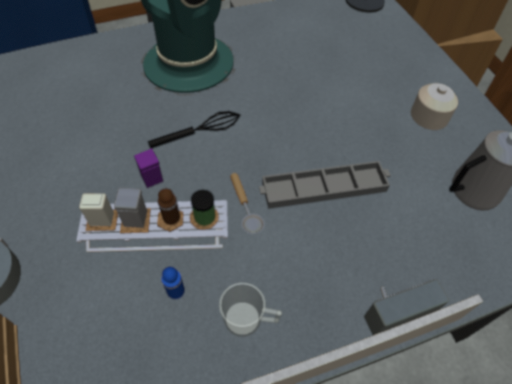

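View pics/side0.png

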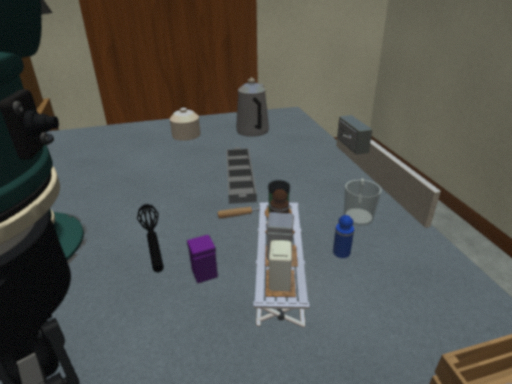

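The scene view faces the robot, so image right is the robot's left. Stand, from the robot's left: jar (204,207), mill (168,207), tin (130,205), box (96,208). The caddy is at about (325,185). The blue mill (172,282) and purple tin (149,167) are look-alikes.

```bash
cat > h.py <<'E'
import numpy as np, cv2
def load(n): return dict(np.load(n,allow_pickle=True))
def cast(c,px,z,o=None):
    """pixels -> world points on plane z; fixed cams, or wrist cam with obs o"""
    px=np.asarray(px,float).reshape(-1,1,2)
    d=np.array([float(c["k1"]),0,0,0,0])
    n=cv2.undistortPoints(px,np.array(c["K"]),d).reshape(-1,2)
    r=np.c_[n,np.ones(len(n))]
    if o is None:
        R=cv2.Rodrigues(np.array(c["rvec"],float))[0]; C=-R.T@np.array(c["tvec"]).ravel(); w=r@R
    else:
        T=np.array(c["tool_from_camera"]); C=o["tcp_rot"]@T[:3,3]+o["tool_pos"]; w=r@(o["tcp_rot"]@T[:3,:3]).T
    return C+w*((z-C[2])/w[:,2])[:,None]
E
python3 - <<'E'
from h import *
c=load("scene0.npz"); im=c["img"][:,:,::-1].copy(); hsv=cv2.cvtColor(im,cv2.COLOR_BGR2HSV)
a=cv2.resize(im[150:260,65:245],(800,489),interpolation=cv2.INTER_CUBIC)
cv2.imwrite("pics/stand.png",a)
b=cv2.resize(im[150:220,250:400],(800,373),interpolation=cv2.INTER_CUBIC)
cv2.imwrite("pics/caddy.png",b)
for p in [(300,150),(330,225),(325,185),(280,195),(345,195),(110,222),(200,222)]: print(p,im[p[1],p[0]],hsv[p[1],p[0]])
E
```

```text
(300, 150) [106 100  92] [103  34 106]
(330, 225) [105 100  92] [102  32 105]
(325, 185) [52 53 53] [30  5 53]
(280, 195) [109 112 112] [ 30   7 112]
(345, 195) [49 50 49] [60  5 50]
(110, 222) [72 81 85] [21 39 85]
(200, 222) [33 56 38] [ 53 105  56]
```

View pics/stand.png

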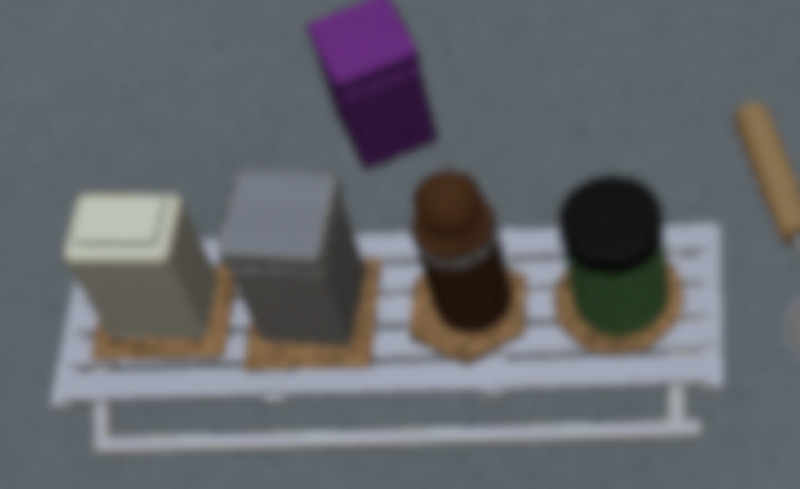

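View pics/caddy.png

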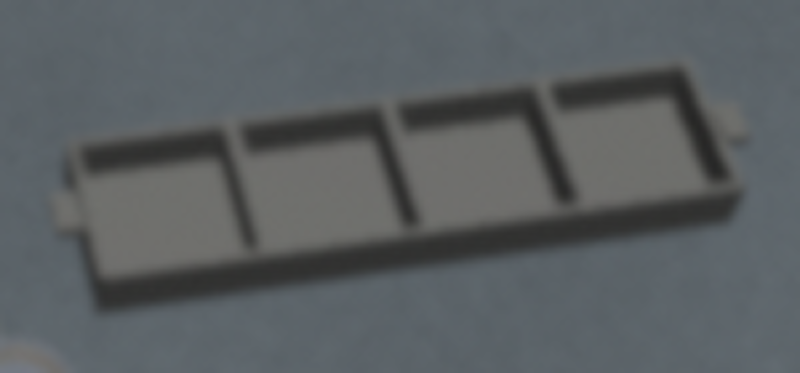

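Crops show clear corners: caddy rim (68,145),(688,66),(742,188),(98,282); the tin and box tops, the jar lid and the coasters are distinct too. I'll cast these at their known heights.

Run:
```python
from h import *
c=load("scene0.npz"); np.set_printoptions(precision=4,suppress=True)
S=lambda p:np.array(p)*180/800+[65-.39,150-.39]
C=lambda p:np.array(p)*150/800+[250-.4,150-.4]
def quad(n,p,z):
    w=cast(c,p,z)[:,:2]; print(n,w.mean(0),"sides",np.linalg.norm(w-np.roll(w,-1,0),axis=1)); 
    for i in range(4): d=w[i]-w[(i+1)%4]; print("   ang",np.degrees(np.arctan2(d[1],d[0])),end='')
    print()
quad("caddy",C([(68,145),(688,66),(742,188),(98,282)]),.028)
quad("deck",S([(76,243),(722,225),(722,383),(52,400)]),.06)
quad("box",S([(78,195),(182,193),(168,262),(64,262)]),.136)
quad("tin",S([(238,172),(335,175),(322,260),(222,257)]),.144)
quad("purple",S([(308,25),(388,-2),(418,50),(338,84)]),.08)
print("jar",cast(c,S([(562,216),(660,216),(611,178),(611,254)]),.132)[:,:2])
print("mill knob",cast(c,S([(413,205),(493,212)]),.15)[:,:2])
print("blue",cast(c,[(172,272)],.08))
```

```text
caddy [0.5521 0.1957] sides [0.2877 0.0693 0.2891 0.0724]
   ang -99.00684914282263   ang 171.47487095300102   ang 81.60242622251798   ang -9.63418902654673
deck [ 0.5504 -0.2055] sides [0.314  0.0869 0.3089 0.0865]
   ang -106.1689660129228   ang 163.0224959414087   ang 73.73641006624572   ang -13.558922461266324
box [ 0.5209 -0.3065] sides [0.047  0.0362 0.0462 0.0353]
   ang -106.79538914709707   ang 162.5889980600207   ang 72.0446834776958   ang -15.96570739131375
tin [ 0.5419 -0.2385] sides [0.0435 0.0443 0.0435 0.0445]
   ang -110.27016838777892   ang 162.45994440283044   ang 69.98697971819402   ang -17.559159204109978
purple [ 0.4004 -0.1866] sides [0.0428 0.0395 0.0434 0.0434]
   ang -83.47720704408697   ang -168.54985720644987   ang 101.71831002644642   ang 10.466451549312008
jar [[ 0.5723 -0.1207]
 [ 0.5857 -0.0797]
 [ 0.5593 -0.0949]
 [ 0.5982 -0.1053]]
mill knob [[ 0.5591 -0.1817]
 [ 0.5734 -0.1496]]
blue [[ 0.6883 -0.1928  0.08  ]]
```

Sizes check out (caddy about 289×71, deck about 311×87, tin 44, box 47×36). Next I'll move above the stand with the tool aligned to it, then refine with the wrist camera.

apply_moves(
  commands=[
    [1,-0.4,-1,0,0,0],
    [1,-0.4,-1,0,0,0],
    [1,-0.4,-1,0,0,0],
  ],
  jaw=1,
)

```text
t: 0.48
tool_pos: [0.3469, -0.4817, 0.2975]
tcp_rot: [[0.899, 0.438, 0.002], [0.438, -0.899, -0.002], [0.001, 0.003, -1.0]]
wrist_force: [-1.1, -0.9, -0.5]
width: 0.998
grip_force: 0.0
```

apply_moves(
  commands=[
    [1,-0.4,0,0,0,0],
    [1,-0.4,0,0,0,0],
    [1,-0.4,0,0,0,0],
  ],
)

```text
t: 0.85
tool_pos: [0.4191, -0.4011, 0.2943]
tcp_rot: [[0.898, 0.439, -0.0], [0.439, -0.898, 0.001], [0.0, -0.001, -1.0]]
wrist_force: [-0.6, -0.9, -0.2]
width: 1.003
grip_force: 0.0
```

apply_moves(
  commands=[
    [1,-0.4,0,0,0,0],
    [1,-0.4,0,0,0,0],
    [1,-0.4,0,0,0,0],
  ],
)

```text
t: 1.23
tool_pos: [0.4912, -0.3221, 0.2942]
tcp_rot: [[0.899, 0.438, -0.001], [0.438, -0.899, 0.001], [0.0, -0.001, -1.0]]
wrist_force: [0.3, -0.4, -0.5]
width: 1.001
grip_force: 0.0
```

apply_moves(
  commands=[
    [0.56,-0.2,0,0,0,-1],
    [0.56,-0.2,0,0,0,-1],
    [0.56,-0.2,0,0,0,-1],
    [0.56,-0.2,0,0,0,-1],
    [0.56,-0.2,0,0,0,-1],
  ],
)

```text
t: 1.85
tool_pos: [0.5305, -0.2836, 0.2944]
tcp_rot: [[0.331, 0.944, -0.001], [0.944, -0.331, 0.0], [-0.0, -0.001, -1.0]]
wrist_force: [-0.1, -1.1, -0.5]
width: 1.001
grip_force: 0.0
```

apply_moves(
  commands=[
    [0,0,0,0,0,-0.06],
    [0,0,0,0,0,-0.06],
    [0,0,0,0,0,-0.06],
  ],
)

```text
t: 2.22
tool_pos: [0.5312, -0.2824, 0.2948]
tcp_rot: [[0.287, 0.958, -0.0], [0.958, -0.287, 0.0], [-0.0, -0.0, -1.0]]
wrist_force: [-0.4, 0.3, 0.5]
width: 1.001
grip_force: 0.0
```

Run:
```python
from workcell import readout, read_camera, bot
import cv2, numpy as np, pickle
np.set_printoptions(precision=4,suppress=True)
o=readout.get_obs(); c=read_camera("wrist"); cv2.imwrite("pics/w1.png",c["img"][:,:,::-1]); pickle.dump((o,c),open("w1.pkl","wb"))
print(o["t"],o["tool_pos"],o["tcp_rot"],o["joint_positions"],c["tool_from_camera"])
```

```text
2.225 [ 0.5312 -0.2824  0.2948] [[ 0.2875  0.9578 -0.0003]
 [ 0.9578 -0.2875  0.    ]
 [-0.0001 -0.0003 -1.    ]] [ 39.1642  18.235  -18.1846  88.1473   5.8201  74.5649   3.5733] [[-0.002  -0.9643 -0.2649  0.0672]
 [ 1.     -0.0019 -0.0006 -0.0018]
 [ 0.     -0.2649  0.9643 -0.1786]
 [ 0.      0.      0.      1.    ]]
```

View pics/w1.png

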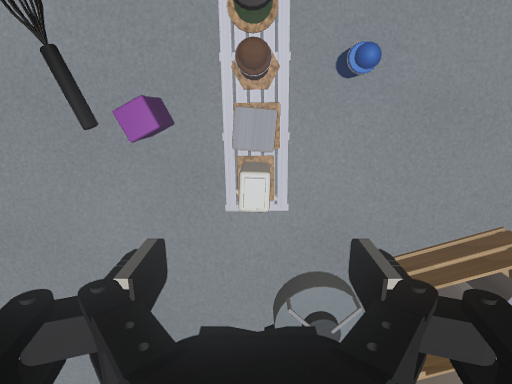

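The wrist view is aligned with the row: box top (255,192), tin (255,130), mill knob (253,56), and the jar at the top edge. I'll shift along the row to see all four.

apply_moves(
  commands=[
    [0.9,0,0,0,0,0],
    [0.9,0,0,0,0,0],
    [0.9,0,0,0,0,0],
    [0.9,0,0,0,0,0],
  ],
)

```text
t: 2.78
tool_pos: [0.5568, -0.1966, 0.2949]
tcp_rot: [[0.286, 0.958, -0.0], [0.958, -0.286, -0.0], [-0.0, -0.0, -1.0]]
wrist_force: [-0.9, -0.6, -1.1]
width: 1.002
grip_force: 0.0
```

Run:
```python
from workcell import readout, read_camera, bot
import cv2, numpy as np, pickle
o=readout.get_obs(); c=read_camera("wrist"); im=c["img"][:,:,::-1]; pickle.dump((o,c),open("w2.pkl","wb"))
print(o["tool_pos"])
cv2.imwrite("pics/w2.png",cv2.resize(im[10:310,190:330],(280*1,600),interpolation=cv2.INTER_CUBIC))
```

```text
[ 0.55680736 -0.19658167  0.29487479]
```

View pics/w2.png

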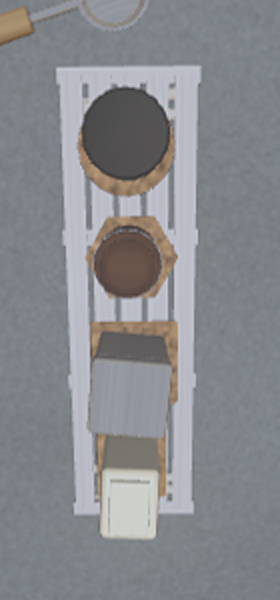

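Run:
```python
from h import *
import pickle
np.set_printoptions(precision=4,suppress=True)
o,c=pickle.load(open("w2.pkl","rb"))
P=lambda p:np.array(p)/2+[190-.25,10-.25]
R=o["tcp_rot"]; t=o["tool_pos"]
def rep(n,p,z,f=1):
    w=cast(c,P(p),z,o); m=w.mean(0)
    l=(w-m)@R; s=[l[:,0].ptp() if 0 else np.ptp(l[:,0]),np.ptp(l[:,1])]
    e=(w[1]-w[0])@R; print(n,m[:2],"sizes",s,"tool delta",((m-t)@R)[:2],"edge ang(tool, deg)",np.degrees(np.arctan2(e[0],e[1])))
rep("deck",[(57,67),(201,67),(192,514),(75,514)],.06)
rep("jar",[(82,132),(169,132),(125,87),(125,179)],.132)
rep("mill",[(94,264),(161,264),(128,231),(128,297)],.148)
rep("tin",[(94,358),(171,362),(165,437),(88,433)],.144)
rep("box",[(105,468),(158,468),(156,538),(100,538)],.136)
```

```text
deck [ 0.5493 -0.205 ] sizes [np.float64(0.30848469517602584), np.float64(0.09056683405079793)] tool delta [-0.0101 -0.0047] edge ang(tool, deg) -0.13288979581598875
jar [ 0.5781 -0.1001] sizes [np.float64(0.04581489338639873), np.float64(0.04567342156147128)] tool delta [ 0.0986 -0.0071] edge ang(tool, deg) -0.13511326304321983
mill [ 0.5601 -0.1646] sizes [np.float64(0.03460792641381144), np.float64(0.03531316115501146)] tool delta [ 0.0316 -0.006 ] edge ang(tool, deg) -0.1193653534592985
tin [ 0.5389 -0.2373] sizes [np.float64(0.04718377054201468), np.float64(0.047161280169889574)] tool delta [-0.0441 -0.0054] edge ang(tool, deg) -3.190588267001957
box [ 0.5185 -0.3048] sizes [np.float64(0.04744747896298572), np.float64(0.035601768561662264)] tool delta [-0.1146 -0.0057] edge ang(tool, deg) -0.10303231782533905
```

Everything agrees with the scene estimate (tin turned about 3° extra). Jar first: move over it, descend and grip.

apply_moves(
  commands=[
    [0.98,-0.07,0,0,0,0],
    [0.98,-0.07,0,0,0,0],
    [0.98,-0.07,0,0,0,0],
  ],
  jaw=1,
)

```text
t: 3.2
tool_pos: [0.5786, -0.0978, 0.295]
tcp_rot: [[0.282, 0.959, 0.0], [0.959, -0.282, 0.001], [0.001, -0.0, -1.0]]
wrist_force: [0.1, 0.1, -0.5]
width: 1.0
grip_force: 0.0
```

apply_moves(
  commands=[
    [0,0,0.4,0,0,0],
    [0,0,0.8,0,0,0],
    [0,0,1,0,0,0],
    [0,0,1,0,0,0],
  ],
)

```text
t: 3.7
tool_pos: [0.5773, -0.1013, 0.1937]
tcp_rot: [[0.287, 0.958, -0.003], [0.958, -0.287, 0.0], [-0.001, -0.003, -1.0]]
wrist_force: [-0.6, -0.9, 0.4]
width: 0.995
grip_force: 0.0
```

apply_moves(
  commands=[
    [0,0,0.3,0,0,0],
    [0,0,0.6,0,0,0],
    [0,0,0.9,0,0,0],
    [0,0,1,0,0,0],
    [0,0,1,0,0,0],
  ],
)

```text
t: 4.32
tool_pos: [0.5786, -0.1003, 0.0957]
tcp_rot: [[0.285, 0.958, 0.0], [0.958, -0.285, -0.0], [-0.0, 0.0, -1.0]]
wrist_force: [0.7, 0.0, -0.3]
width: 1.0
grip_force: 0.0
```

apply_moves(
  commands=[
    [0,0,0,0,0,0],
    [0,0,0,0,0,0],
    [0,0,0,0,0,0],
    [0,0,0,0,0,0],
    [0,0,0,0,0,0],
  ],
  jaw=0,
  grip_force=50,
)

```text
t: 4.95
tool_pos: [0.5791, -0.0984, 0.1006]
tcp_rot: [[0.284, 0.959, 0.002], [0.959, -0.284, -0.001], [-0.0, 0.002, -1.0]]
wrist_force: [-32.1, 8.2, 88.4]
width: 0.004
grip_force: 40.6
```

apply_moves(
  commands=[
    [0,0,0,0,0,0],
    [0,0,0,0,0,0],
    [0,0,0,0,0,0],
  ],
)

```text
t: 5.32
tool_pos: [0.5805, -0.0988, 0.1011]
tcp_rot: [[0.284, 0.959, 0.005], [0.959, -0.284, -0.001], [0.0, 0.006, -1.0]]
wrist_force: [-29.9, 8.3, 87.2]
width: 0.003
grip_force: 39.8
```

The jaws shut fully with an 88 N upward force, so the jar is no longer between the pads. I'll look before moving.

Run:
```python
from workcell import readout, read_camera, bot
import cv2, numpy as np, pickle
a=read_camera("scene")["img"][130:260,80:270,::-1]; b=read_camera("side")["img"][120:340,170:390,::-1]
w=read_camera("wrist")["img"][:,:,::-1]
f=lambda x,s:cv2.resize(x,s,interpolation=cv2.INTER_CUBIC)
cv2.imwrite("pics/j1.png",np.vstack([np.hstack([f(a,(440,300)),f(b,(300,300))]),cv2.copyMakeBorder(f(w,(400,300)),0,0,0,340,0)]))
```

```text
(no output)
```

View pics/j1.png

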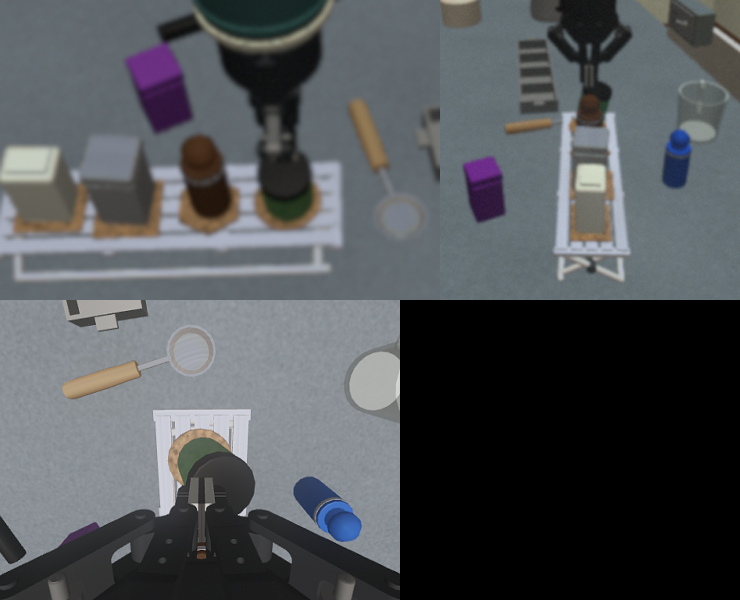

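The fingers are shut and pressing on the jar's lid edge, and the jar leans towards the far side. I'll raise straight up with the jaws shut so it can right itself, then look again.

apply_moves(
  commands=[
    [0,0,-0.05,0,0,0],
    [0,0,-0.1,0,0,0],
    [0,0,-0.2,0,0,0],
    [0,0,-0.3,0,0,0],
    [0,0,-0.5,0,0,0],
  ],
)

```text
t: 6.1
tool_pos: [0.5778, -0.0997, 0.1452]
tcp_rot: [[0.285, 0.959, -0.001], [0.959, -0.285, 0.0], [0.0, -0.001, -1.0]]
wrist_force: [-0.4, -0.1, 0.5]
width: 0.002
grip_force: 0.0
```

apply_moves(
  commands=[
    [0,0,-0.5,0,0,0],
    [0,0,-0.9,0,0,0],
    [0,0,-0.9,0,0,0],
    [0,0,-0.9,0,0,0],
  ],
)

```text
t: 6.6
tool_pos: [0.5779, -0.0998, 0.2346]
tcp_rot: [[0.285, 0.959, -0.001], [0.959, -0.285, 0.0], [-0.0, -0.001, -1.0]]
wrist_force: [-0.5, 0.3, -0.1]
width: -0.001
grip_force: 0.0
```

Run:
```python
from workcell import readout, read_camera, bot
import cv2, numpy as np, pickle
o=readout.get_obs(); print(o["t"],o["tool_pos"],o["tcp_rot"],o["wrist_force"])
a=read_camera("scene")["img"][130:260,80:270,::-1]; b=read_camera("side")["img"][120:340,170:390,::-1]
o=readout.get_obs();c=read_camera("wrist");w=c["img"][:,:,::-1]; pickle.dump((o,c),open("w3.pkl","wb"))
f=lambda x,s:cv2.resize(x,s,interpolation=cv2.INTER_CUBIC)
cv2.imwrite("pics/j2.png",np.hstack([np.vstack([f(a,(400,270)),f(b,(400,300))]),f(w[90:290,130:400],(400,300)).repeat(1,0) if 0 else cv2.copyMakeBorder(f(w[60:300,130:390],(400,369)),0,201,0,0,0)]))
```

```text
6.6 [ 0.57794816 -0.09978958  0.23463839] [[ 2.84555921e-01  9.58659299e-01 -5.25434945e-04]
 [ 9.58659436e-01 -2.84555943e-01  3.32434374e-05]
 [-1.17646506e-04 -5.13172785e-04 -9.99999861e-01]] [-0.52195958  0.3023205  -0.12062186]
```

View pics/j2.png

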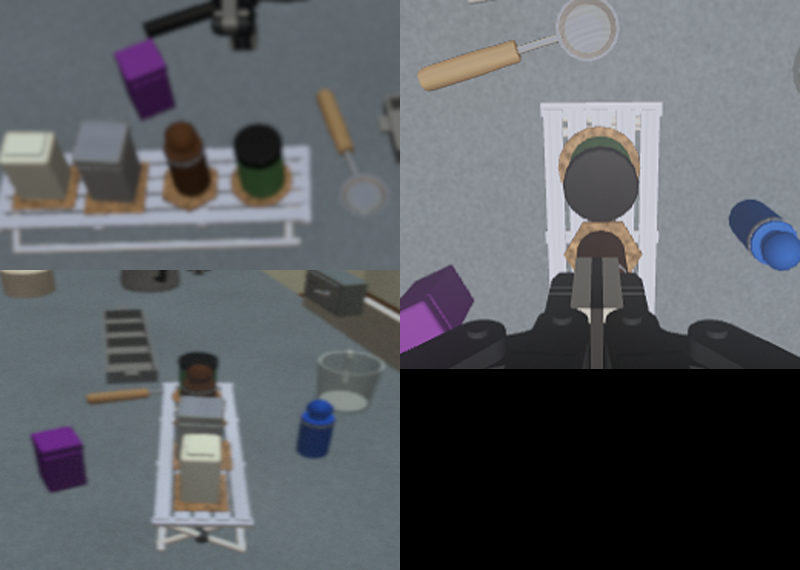

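The jar stands upright on its coaster again: lid at crop (201,183), about px (260,179). Measuring it again.

Run:
```python
from h import *
import pickle
np.set_printoptions(precision=4,suppress=True)
o,c=pickle.load(open("w3.pkl","rb")); R=o["tcp_rot"]; t=o["tool_pos"]
g=cv2.cvtColor(c["img"],cv2.COLOR_RGB2HSV); 
P=lambda p:np.array(p)/1.5385+[130-.2,60-.2]
w=cast(c,P([(163,184),(239,184),(201,147),(201,221)]),.132,o); print(w,(w.mean(0)-t)@R)
print((cast(c,P([(199,165)]),.066,o)-t)@R, "coaster")
# raw fingertip location: ray at tip pixel, expressed at TCP depth
w=cast(c,P([(172,259),(219,259),(197,306)]),t[2],o); print("tip",(w-t)@R)
print(c["K"],c["k1"])
```

```text
[[ 0.5565 -0.0918  0.132 ]
 [ 0.6009 -0.1051  0.132 ]
 [ 0.5852 -0.0767  0.132 ]
 [ 0.572  -0.1211  0.132 ]] [0.0013 0.0008 0.102 ]
[[ 0.0006 -0.0001  0.168 ]] coaster
tip [[-0.0058 -0.0119  0.    ]
 [-0.0059  0.0072 -0.    ]
 [-0.027  -0.0018  0.    ]]
[[306.8948   0.     257.5179]
 [  0.     306.8948 191.0995]
 [  0.       0.       1.    ]] -0.02971106598772741
```

The jar is centred under the TCP to about 1 mm, yet the pads closed above it. The visible fingertips look nearer the camera than the stated TCP, so I'll check where the tips really are in the scene and side views.

Run:
```python
from h import *
from workcell import readout, read_camera
np.set_printoptions(precision=1,suppress=True)
o=readout.get_obs(); t=o["tool_pos"]; R=o["tcp_rot"]; L=[]
for n,(x0,y0) in (("scene",(155,100)),("side",(230,90))):
    c=read_camera(n); d=np.array([float(c["k1"]),0,0,0,0])
    pr=lambda q:cv2.projectPoints(np.atleast_2d(q).astype(float),np.array(c["rvec"],float),np.array(c["tvec"],float),np.array(c["K"]),d)[0].reshape(-1,2)
    im=cv2.resize(c["img"][y0:y0+90,x0:x0+90,::-1],(400,400),interpolation=cv2.INTER_CUBIC)
    for h,col in ((0,(0,0,255)),(.02,(0,255,0)),(.04,(255,0,0))):
        for dx in (-.011,.011):
            p=(pr(t-h*R[:,2]+dx*R[:,0])[0]-[x0,y0]+.5)*400/90
            cv2.circle(im,tuple(int(v) for v in p),4,col,1)
    L.append(im)
cv2.imwrite("pics/tip.png",np.hstack(L))
```

```text
(no output)
```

View pics/tip.png

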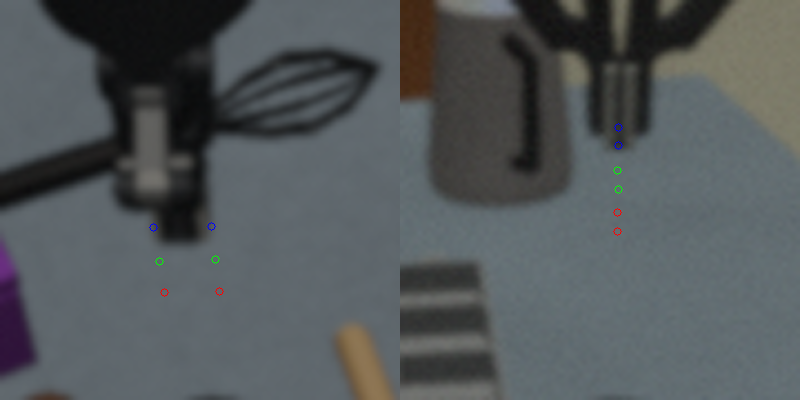

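The real tips sit about 34 mm behind the stated TCP along the approach axis (red marks are the TCP, tips are near the blue 40 mm marks), and the lateral position is right. I'll therefore command 34 mm lower everywhere. Retrying the jar: TCP z about 0.058.

apply_moves(
  commands=[
    [0.01,0.01,0,0,0,0],
    [0.01,0.01,0,0,0,0],
    [0.01,0.01,0,0,0,0],
    [0.01,0.01,0.4,0,0,0],
    [0.01,0.01,0.4,0,0,0],
  ],
  jaw=1,
)

```text
t: 7.48
tool_pos: [0.578, -0.099, 0.193]
tcp_rot: [[0.284, 0.959, -0.004], [0.959, -0.284, 0.001], [-0.0, -0.004, -1.0]]
wrist_force: [-0.6, -0.0, -0.8]
width: 0.997
grip_force: 0.0
```

apply_moves(
  commands=[
    [0,0,0.3,0,0,0],
    [0,0,0.6,0,0,0],
    [0,0,0.9,0,0,0],
    [0,0,0.9,0,0,0],
  ],
)

```text
t: 7.98
tool_pos: [0.5789, -0.099, 0.1046]
tcp_rot: [[0.285, 0.959, -0.002], [0.959, -0.285, 0.001], [-0.0, -0.002, -1.0]]
wrist_force: [0.8, 0.6, 0.5]
width: 0.998
grip_force: 0.0
```

apply_moves(
  commands=[
    [0,0,0.2,0,0,0],
    [0,0,0.45,0,0,0],
    [0,0,0.45,0,0,0],
    [0,0,0.45,0,0,0],
  ],
)

```text
t: 8.48
tool_pos: [0.5802, -0.0991, 0.0611]
tcp_rot: [[0.284, 0.959, 0.001], [0.959, -0.284, -0.0], [0.0, 0.001, -1.0]]
wrist_force: [0.2, 0.4, 0.3]
width: 1.001
grip_force: 0.0
```

apply_moves(
  commands=[
    [0,0,0,0,0,0],
    [0,0,0,0,0,0],
    [0,0,0,0,0,0],
    [0,0,0,0,0,0],
    [0,0,0,0,0,0],
  ],
  jaw=0,
  grip_force=40,
)

```text
t: 9.1
tool_pos: [0.5799, -0.0991, 0.0607]
tcp_rot: [[0.285, 0.959, 0.001], [0.959, -0.285, -0.0], [0.0, 0.001, -1.0]]
wrist_force: [-1.5, 0.9, 6.7]
width: 0.54
grip_force: 39.8
```

Gripped (opening 46 mm). Lifting and carrying to above the caddy's rightmost bay, then measuring the caddy with the wrist camera.

apply_moves(
  commands=[
    [0,0,-0.2,0,0,0],
    [0,0,-0.5,0,0,0],
    [0,0,-0.8,0,0,0],
    [0,0,-1,0,0,0],
    [0,0,-1,0,0,0],
  ],
)

```text
t: 9.72
tool_pos: [0.5804, -0.0992, 0.1623]
tcp_rot: [[0.284, 0.959, 0.003], [0.959, -0.284, -0.001], [0.0, 0.003, -1.0]]
wrist_force: [0.5, -0.4, -1.0]
width: 0.539
grip_force: 41.3
```

apply_moves(
  commands=[
    [0.2,-0.1,0,0,0,0],
    [0.5,-0.25,0,0,0,0],
    [0.84,-0.48,0,0,0,0],
    [0.84,-0.48,0,0,0,0],
  ],
)

```text
t: 10.22
tool_pos: [0.5563, -0.0017, 0.1598]
tcp_rot: [[0.28, 0.96, -0.001], [0.96, -0.28, 0.001], [0.001, -0.001, -1.0]]
wrist_force: [0.6, -0.2, -1.6]
width: 0.541
grip_force: 41.3
```

apply_moves(
  commands=[
    [0.3,-0.15,0,0,0,-0.17],
    [0.6,-0.35,0,0,0,-0.17],
    [0.84,-0.48,0,0,0,-0.17],
    [0.84,-0.48,0,0,0,-0.17],
    [0.84,-0.48,0,0,0,-0.17],
  ],
)

```text
t: 10.85
tool_pos: [0.5353, 0.0882, 0.1597]
tcp_rot: [[0.155, 0.988, -0.001], [0.988, -0.155, -0.0], [-0.0, -0.0, -1.0]]
wrist_force: [-0.1, -0.2, -1.6]
width: 0.538
grip_force: 41.3
```

Run:
```python
from workcell import readout, read_camera, bot
import cv2, numpy as np, pickle
o=readout.get_obs(); c=read_camera("wrist"); im=c["img"][:,:,::-1]; pickle.dump((o,c),open("w4.pkl","wb"))
print(o["t"],o["tool_pos"],o["tcp_rot"],o["width"],o["wrist_force"])
cv2.imwrite("pics/w4.png",cv2.resize(im[0:270,156:366],(467,600),interpolation=cv2.INTER_CUBIC))
```

```text
10.85 [0.53534131 0.08824644 0.15968654] [[ 1.55212839e-01  9.87880917e-01 -5.18876612e-04]
 [ 9.87880955e-01 -1.55213035e-01 -3.62846576e-04]
 [-4.38985622e-04 -4.56269876e-04 -9.99999800e-01]] 0.5377276407638907 [-0.07759332 -0.16388382 -1.62922984]
```

View pics/w4.png

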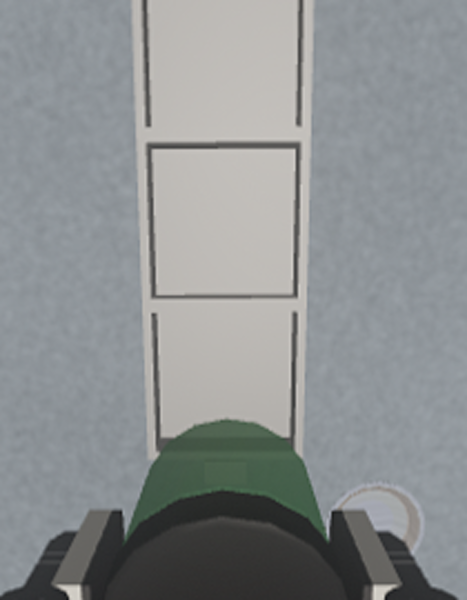

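The view shows the empty bays: dividers at crop rows about 305 (y=-72) and 136 (y=0), rim edges at columns about 138/310 and 147/306.

Run:
```python
from h import *
import pickle
np.set_printoptions(precision=4,suppress=True)
o,c=pickle.load(open("w4.pkl","rb")); R=o["tcp_rot"]; t=o["tool_pos"]
P=lambda p:np.array(p)/2.2238+[156-.28,-.28]
w=cast(c,P([(138,136),(310,136),(146,305),(306,305),(148,457),(302,457)]),.028,o); l=(w-t)@R
print(w[:,:2]); print(l[:,:2])
B=w[:2].mean(0)[:2];A=w[2:4].mean(0)[:2];d=B-A;print("A,B",A,B,np.linalg.norm(d),np.degrees(np.arctan2(d[1],d[0])))
u=d/np.linalg.norm(d)
for n,y in(("jar",-.108),("mill",-.036),("tin",.036),("box",.108)):print(n,B+u*y)
print("jar tool delta",((np.r_[B-u*.108,0]-t)@R)[:2])
```

```text
[[0.5136 0.2027]
 [0.5857 0.1912]
 [0.5037 0.1322]
 [0.5749 0.1209]
 [0.4912 0.0614]
 [0.5638 0.0499]]
[[ 0.1098 -0.0392]
 [ 0.1096  0.0338]
 [ 0.0386 -0.038 ]
 [ 0.0384  0.034 ]
 [-0.0333 -0.0394]
 [-0.0334  0.0342]]
A,B [0.5393 0.1266] [0.5497 0.197 ] 0.07117761408111316 81.6332526006765
jar [0.5339 0.0901]
mill [0.5444 0.1614]
tin [0.5549 0.2326]
box [0.5654 0.3038]
jar tool delta [ 0.0017 -0.0016]
```

The caddy agrees with the scene estimate within 2 mm. Lowering the jar with a 2.5 mm correction, releasing, and rising.

apply_moves(
  commands=[
    [0.025,-0.02,0.2,0,0,0],
    [0.025,-0.02,0.5,0,0,0],
    [0.025,-0.02,0.8,0,0,0],
    [0.025,-0.02,1,0,0,0],
    [0.025,-0.02,1,0,0,0],
  ],
)

```text
t: 11.52
tool_pos: [0.533, 0.091, 0.0588]
tcp_rot: [[0.156, 0.988, -0.003], [0.988, -0.156, -0.0], [-0.001, -0.003, -1.0]]
wrist_force: [-0.1, 0.3, -1.0]
width: 0.537
grip_force: 41.3
```

apply_moves(
  commands=[
    [0,0,0.2,0,0,0],
    [0,0,0.35,0,0,0],
    [0,0,0.5,0,0,0],
    [0,0,0.58,0,0,0],
    [0,0,0.58,0,0,0],
  ],
)

```text
t: 12.15
tool_pos: [0.5335, 0.0921, 0.0017]
tcp_rot: [[0.154, 0.988, -0.001], [0.988, -0.154, 0.0], [-0.0, -0.001, -1.0]]
wrist_force: [0.4, -0.6, -1.5]
width: 0.539
grip_force: 41.4
```

apply_moves(
  commands=[
    [0,0,0,0,0,0],
    [0,0,0,0,0,0],
    [0,0,0,0,0,0],
    [0,0,0,0,0,0],
  ],
  jaw=1,
)

```text
t: 12.65
tool_pos: [0.5337, 0.0921, 0.0021]
tcp_rot: [[0.154, 0.988, 0.0], [0.988, -0.154, 0.0], [0.0, 0.0, -1.0]]
wrist_force: [0.4, 0.1, 0.4]
width: 1.001
grip_force: 0.0
```

apply_moves(
  commands=[
    [0,0,-0.2,0,0,0],
    [0,0,-0.5,0,0,0],
    [0,0,-1,0,0,0],
    [0,0,-1,0,0,0],
  ],
)

```text
t: 13.15
tool_pos: [0.5358, 0.0927, 0.1067]
tcp_rot: [[0.154, 0.988, 0.006], [0.988, -0.154, 0.001], [0.002, 0.006, -1.0]]
wrist_force: [-0.2, -0.3, -0.3]
width: 1.001
grip_force: 0.0
```

apply_moves(
  commands=[
    [0,0,-1,0,0,0],
    [0,0,-1,0,0,0],
    [0,0,-1,0,0,0],
  ],
)

```text
t: 13.52
tool_pos: [0.5348, 0.0924, 0.2053]
tcp_rot: [[0.154, 0.988, 0.005], [0.988, -0.154, 0.0], [0.001, 0.005, -1.0]]
wrist_force: [0.8, -0.7, -0.6]
width: 1.003
grip_force: 0.0
```

The jar is released in its bay. Back to the mill, re-measuring it numerically from the saved wrist image meanwhile.

apply_moves(
  commands=[
    [-0.84,0.22,0,0,0,0],
    [-0.84,0.22,0,0,0,0],
    [-0.84,0.22,0,0,0,0],
  ],
)

```text
t: 13.9
tool_pos: [0.5419, 0.0037, 0.2013]
tcp_rot: [[0.157, 0.988, -0.001], [0.988, -0.157, -0.0], [-0.001, -0.001, -1.0]]
wrist_force: [0.0, 0.8, 0.5]
width: 1.004
grip_force: 0.0
```

apply_moves(
  commands=[
    [-0.84,0.22,0,0,0,0],
    [-0.84,0.22,0,0,0,0],
    [-0.84,0.22,0,0,0,0],
  ],
)

```text
t: 14.28
tool_pos: [0.5508, -0.0815, 0.2014]
tcp_rot: [[0.156, 0.988, -0.001], [0.988, -0.156, 0.0], [0.0, -0.001, -1.0]]
wrist_force: [0.2, 1.0, 0.2]
width: 1.001
grip_force: 0.0
```

apply_moves(
  commands=[
    [-0.84,0.22,0,0,0,0.17],
    [-0.84,0.22,0,0,0,0.17],
    [-0.84,0.22,0,0,0,0.17],
    [-0.84,0.22,0,0,0,0.17],
  ],
)

```text
t: 14.78
tool_pos: [0.5601, -0.1648, 0.2018]
tcp_rot: [[0.282, 0.959, -0.0], [0.959, -0.282, 0.001], [0.001, -0.001, -1.0]]
wrist_force: [0.1, 0.1, 0.3]
width: 1.0
grip_force: 0.0
```

Run:
```python
from h import *
from workcell import readout, read_camera
import pickle
np.set_printoptions(precision=4,suppress=True)
def mill(o,c,box):
    x0,y0,x1,y1=box; s=c["img"][y0:y1,x0:x1]; hs=cv2.cvtColor(s,cv2.COLOR_RGB2HSV)
    m=((hs[...,2]<110)&(hs[...,0]<20)&(hs[...,1]>70)).astype(np.uint8)
    n,l,st,ce=cv2.connectedComponentsWithStats(m); i=1+st[1:,4].argmax(); x,y,w,h,a=st[i]
    p=[[x0+x+(w-1)/2,y0+y+h-1-(w-1)/2]]   # lowest circle = top of mill seen
    print(st[i]+[x0,y0,0,0,0]); 
    for z in (.132,.15): print(z,cast(c,p,z,o),"w",cast(c,[[x0+x,p[0][1]],[x0+x+w,p[0][1]]],z,o)[:,1])
o,c=pickle.load(open("w2.pkl","rb")); mill(o,c,(220,110,290,165))
o=readout.get_obs(); c=read_camera("wrist"); pickle.dump((o,c),open("w5.pkl","wb")); print(o["t"],o["tool_pos"],o["tcp_rot"][:2,0]); mill(o,c,(190,120,330,260))
```

```text
[243 135  22  19 286]
0.132 [[ 0.559  -0.1669  0.132 ]] w [-0.1635 -0.1705]
0.15 [[ 0.5599 -0.165   0.15  ]] w [-0.1618 -0.1685]
14.775 [ 0.5601 -0.1648  0.2018] [0.282  0.9594]
[ 238  172   43   44 1278]
0.132 [[ 0.5584 -0.1679  0.132 ]] w [-0.1629 -0.1732]
0.15 [[ 0.5598 -0.163   0.15  ]] w [-0.1583 -0.1679]
```

apply_moves(
  commands=[
    [-0.01,-0.01,0.3,0,0,0],
    [-0.01,-0.01,0.6,0,0,0],
    [-0.01,-0.01,0.9,0,0,0],
    [-0.01,-0.01,0.9,0,0,0],
  ],
)

```text
t: 15.32
tool_pos: [0.5577, -0.166, 0.1105]
tcp_rot: [[0.283, 0.959, -0.003], [0.959, -0.283, 0.002], [0.001, -0.004, -1.0]]
wrist_force: [0.1, -0.2, 0.9]
width: 0.998
grip_force: 0.0
```

apply_moves(
  commands=[
    [0,0,0.25,0,0,0],
    [0,0,0.5,0,0,0],
    [0,0,0.5,0,0,0],
    [0,0,0.5,0,0,0],
  ],
)

```text
t: 15.82
tool_pos: [0.5596, -0.1675, 0.0637]
tcp_rot: [[0.284, 0.959, 0.002], [0.959, -0.284, -0.0], [0.0, 0.002, -1.0]]
wrist_force: [-1.0, 0.2, 0.2]
width: 0.999
grip_force: 0.0
```

apply_moves(
  commands=[
    [0,0,0,0,0,0],
    [0,0,0,0,0,0],
    [0,0,0,0,0,0],
    [0,0,0,0,0,0],
    [0,0,0,0,0,0],
  ],
  jaw=0,
  grip_force=40,
)

```text
t: 16.45
tool_pos: [0.559, -0.1678, 0.0625]
tcp_rot: [[0.285, 0.959, 0.001], [0.959, -0.285, -0.0], [-0.0, 0.001, -1.0]]
wrist_force: [-0.7, 0.3, 6.5]
width: 0.436
grip_force: 39.2
```

apply_moves(
  commands=[
    [0,0,-0.2,0,0,0],
    [0,0,-0.5,0,0,0],
    [0,0,-0.8,0,0,0],
    [0,0,-1,0,0,0],
    [0,0,-1,0,0,0],
  ],
)

```text
t: 17.08
tool_pos: [0.5596, -0.168, 0.1643]
tcp_rot: [[0.285, 0.959, 0.003], [0.959, -0.285, -0.001], [-0.0, 0.003, -1.0]]
wrist_force: [0.1, -0.8, -1.2]
width: 0.432
grip_force: 40.2
```

apply_moves(
  commands=[
    [0.25,-0.08,0,0,0,0],
    [0.55,-0.18,0,0,0,0],
    [0.78,-0.27,0,0,0,0],
  ],
)

```text
t: 17.45
tool_pos: [0.5545, -0.0839, 0.1615]
tcp_rot: [[0.284, 0.959, -0.001], [0.959, -0.284, 0.0], [0.0, -0.001, -1.0]]
wrist_force: [0.1, 0.1, -0.5]
width: 0.435
grip_force: 40.2
```

apply_moves(
  commands=[
    [0.4,-0.14,0,0,0,0],
    [0.78,-0.27,0,0,0,0],
  ],
)

```text
t: 17.7
tool_pos: [0.5507, -0.0016, 0.1615]
tcp_rot: [[0.285, 0.959, -0.001], [0.959, -0.285, 0.0], [-0.0, -0.001, -1.0]]
wrist_force: [-0.1, 0.2, -2.4]
width: 0.433
grip_force: 40.2
```

apply_moves(
  commands=[
    [0.4,-0.14,0,0,0,0],
    [0.78,-0.27,0,0,0,0],
  ],
)

```text
t: 17.95
tool_pos: [0.547, 0.081, 0.1616]
tcp_rot: [[0.284, 0.959, -0.001], [0.959, -0.284, -0.0], [-0.0, -0.001, -1.0]]
wrist_force: [0.9, -0.4, -1.5]
width: 0.439
grip_force: 40.2
```

apply_moves(
  commands=[
    [0.4,-0.14,0,0,0,-0.17],
    [0.65,-0.22,0,0,0,-0.17],
    [0.78,-0.27,0,0,0,-0.17],
    [0.78,-0.27,0,0,0,-0.17],
    [0.78,-0.27,0,0,0,-0.17],
  ],
)

```text
t: 18.58
tool_pos: [0.5441, 0.1607, 0.1618]
tcp_rot: [[0.156, 0.988, -0.0], [0.988, -0.156, -0.001], [-0.001, -0.0, -1.0]]
wrist_force: [0.1, -0.4, -1.2]
width: 0.436
grip_force: 40.2
```

apply_moves(
  commands=[
    [0.015,0,0.2,0,0,0],
    [0.015,0,0.5,0,0,0],
    [0.015,0,0.8,0,0,0],
    [0.015,0,1,0,0,0],
    [0.015,0,1,0,0,0],
  ],
)

```text
t: 19.2
tool_pos: [0.5437, 0.1628, 0.061]
tcp_rot: [[0.155, 0.988, -0.002], [0.988, -0.155, -0.001], [-0.001, -0.002, -1.0]]
wrist_force: [-0.9, -0.6, -0.8]
width: 0.434
grip_force: 40.2
```

apply_moves(
  commands=[
    [0,0,0.2,0,0,0],
    [0,0,0.35,0,0,0],
    [0,0,0.5,0,0,0],
    [0,0,0.59,0,0,0],
    [0,0,0.59,0,0,0],
  ],
)

```text
t: 19.82
tool_pos: [0.5444, 0.1637, 0.0026]
tcp_rot: [[0.154, 0.988, 0.0], [0.988, -0.154, 0.0], [0.0, 0.0, -1.0]]
wrist_force: [0.8, 0.8, -0.8]
width: 0.43
grip_force: 40.1
```

apply_moves(
  commands=[
    [0,0,0,0,0,0],
    [0,0,0,0,0,0],
    [0,0,0,0,0,0],
    [0,0,0,0,0,0],
  ],
  jaw=1,
)

```text
t: 20.32
tool_pos: [0.5442, 0.1636, 0.003]
tcp_rot: [[0.154, 0.988, 0.0], [0.988, -0.154, 0.0], [0.0, -0.0, -1.0]]
wrist_force: [0.7, 0.7, -0.8]
width: 1.001
grip_force: 0.0
```

apply_moves(
  commands=[
    [0,0,-0.2,0,0,0],
    [0,0,-0.5,0,0,0],
    [0,0,-1,0,0,0],
    [0,0,-1,0,0,0],
  ],
)

```text
t: 20.82
tool_pos: [0.5462, 0.1644, 0.1078]
tcp_rot: [[0.154, 0.988, 0.006], [0.988, -0.154, 0.002], [0.002, 0.006, -1.0]]
wrist_force: [-0.1, -0.2, -0.2]
width: 1.0
grip_force: 0.0
```

apply_moves(
  commands=[
    [0,0,-1,0,0,0],
    [0,0,-1,0,0,0],
    [0,0,-1,0,0,0],
  ],
)

```text
t: 21.2
tool_pos: [0.5452, 0.1641, 0.2064]
tcp_rot: [[0.154, 0.988, 0.005], [0.988, -0.154, 0.001], [0.002, 0.005, -1.0]]
wrist_force: [0.2, -0.8, -0.9]
width: 1.002
grip_force: 0.0
```

apply_moves(
  commands=[
    [-0.99,0.14,0,0,0,0],
    [-0.99,0.14,0,0,0,0],
    [-0.99,0.14,0,0,0,0],
  ],
)

```text
t: 21.58
tool_pos: [0.5423, 0.0604, 0.2024]
tcp_rot: [[0.159, 0.987, -0.001], [0.987, -0.159, -0.001], [-0.001, -0.001, -1.0]]
wrist_force: [-0.2, 1.3, -0.3]
width: 1.004
grip_force: 0.0
```

apply_moves(
  commands=[
    [-0.99,0.14,0,0,0,0],
    [-0.99,0.14,0,0,0,0],
    [-0.99,0.14,0,0,0,0],
  ],
)

```text
t: 21.95
tool_pos: [0.5408, -0.0386, 0.2024]
tcp_rot: [[0.158, 0.987, -0.001], [0.987, -0.158, -0.0], [-0.001, -0.001, -1.0]]
wrist_force: [-0.3, 0.3, -0.5]
width: 1.0
grip_force: 0.0
```

apply_moves(
  commands=[
    [-0.99,0.14,0,0,0,0],
    [-0.99,0.14,0,0,0,0],
    [-0.99,0.14,0,0,0,0],
  ],
)

```text
t: 22.32
tool_pos: [0.5395, -0.1378, 0.2024]
tcp_rot: [[0.157, 0.988, -0.001], [0.988, -0.157, 0.0], [-0.0, -0.001, -1.0]]
wrist_force: [1.2, 0.7, -0.0]
width: 1.003
grip_force: 0.0
```

apply_moves(
  commands=[
    [-0.99,0.14,0,0,0,0.24],
    [-0.99,0.14,0,0,0,0.24],
    [-0.99,0.14,0,0,0,0.24],
    [-0.99,0.14,0,0,0,0.24],
    [-0.99,0.14,0,0,0,0.24],
  ],
)

```text
t: 22.95
tool_pos: [0.5389, -0.2344, 0.203]
tcp_rot: [[0.334, 0.942, 0.0], [0.942, -0.334, 0.001], [0.001, -0.0, -1.0]]
wrist_force: [1.0, -0.6, 0.0]
width: 1.002
grip_force: 0.0
```

Run:
```python
from h import *
from workcell import readout, read_camera
import pickle
np.set_printoptions(precision=4,suppress=True)
o=readout.get_obs(); c=read_camera("wrist"); print(o["t"],o["tool_pos"],o["tcp_rot"][:2,0],o["joint_positions"])
cv2.imwrite("pics/w6.png",cv2.resize(c["img"][130:280,150:370,::-1],(792,540),interpolation=cv2.INTER_CUBIC)); pickle.dump((o,c),open("w6.pkl","wb"))
```

```text
22.95 [ 0.5389 -0.2344  0.203 ] [0.3343 0.9425] [ 35.2516  20.7132 -18.6811  96.963    7.237   63.5207  -5.0692]
```

View pics/w6.png

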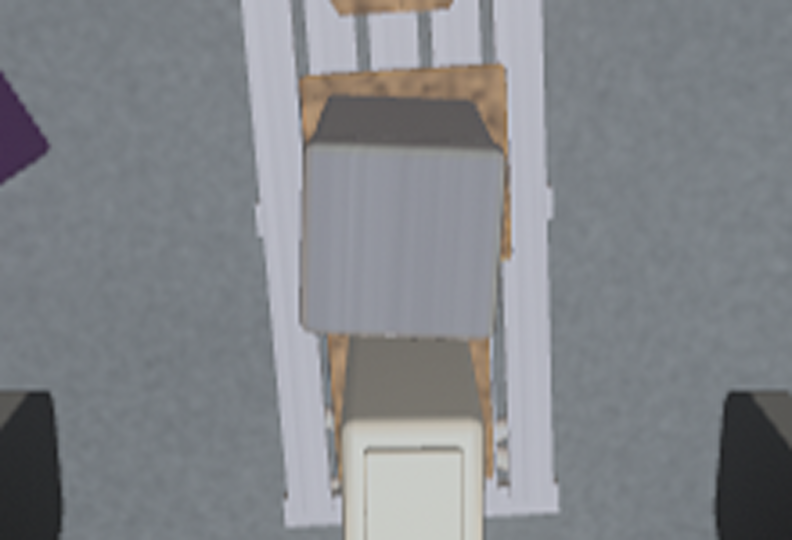

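The tin fills crop corners (306,145),(504,151),(491,338),(301,330), still turned about 2° from the tool.

Run:
```python
from h import *
import pickle
np.set_printoptions(precision=4,suppress=True)
o,c=pickle.load(open("w6.pkl","rb")); R=o["tcp_rot"]; t=o["tool_pos"]
P=lambda p:np.array(p)/3.6+[150-.36,130-.36]
w=cast(c,P([(306,145),(504,151),(491,338),(301,330)]),.144,o); l=(w-t)@R; print(l[:,:2],l.mean(0),w.mean(0))
w=cast(c,P([(345,418),(484,418)]),.136,o); print("box far edge",((w-t)@R)[:,:2],w.mean(0))
```

```text
[[ 0.0192 -0.0199]
 [ 0.0178  0.0235]
 [-0.026   0.0216]
 [-0.024  -0.022 ]] [-0.0033  0.0008  0.059 ] [ 0.5385 -0.2377  0.144 ]
box far edge [[-0.0498 -0.0126]
 [-0.0499  0.0212]] [ 0.5263 -0.2828  0.136 ]
```

apply_moves(
  commands=[
    [-0.03,0.01,0.3,0,0,0.05],
    [-0.03,0.01,0.6,0,0,0.05],
    [-0.03,0.01,0.9,0,0,0.05],
    [-0.03,0.01,0.9,0,0,0.05],
  ],
)

```text
t: 23.5
tool_pos: [0.5374, -0.2383, 0.1115]
tcp_rot: [[0.372, 0.928, -0.003], [0.928, -0.372, 0.002], [0.0, -0.003, -1.0]]
wrist_force: [-0.4, -0.3, 0.3]
width: 0.999
grip_force: 0.0
```

apply_moves(
  commands=[
    [0,0,0.25,0,0,0],
    [0,0,0.52,0,0,0],
    [0,0,0.52,0,0,0],
    [0,0,0.52,0,0,0],
  ],
)

```text
t: 24.0
tool_pos: [0.5393, -0.2396, 0.0627]
tcp_rot: [[0.373, 0.928, 0.002], [0.928, -0.373, -0.001], [0.0, 0.002, -1.0]]
wrist_force: [-0.9, 0.6, 0.7]
width: 1.0
grip_force: 0.0
```

apply_moves(
  commands=[
    [0,0,0,0,0,0],
    [0,0,0,0,0,0],
    [0,0,0,0,0,0],
    [0,0,0,0,0,0],
    [0,0,0,0,0,0],
  ],
  jaw=0,
  grip_force=40,
)

```text
t: 24.62
tool_pos: [0.5387, -0.2397, 0.0617]
tcp_rot: [[0.374, 0.928, 0.001], [0.928, -0.374, -0.0], [-0.0, 0.001, -1.0]]
wrist_force: [-0.8, -1.0, 6.5]
width: 0.526
grip_force: 39.7
```

apply_moves(
  commands=[
    [0,0,-0.2,0,0,0],
    [0,0,-0.5,0,0,0],
    [0,0,-0.8,0,0,0],
    [0,0,-1,0,0,0],
    [0,0,-1,0,0,0],
  ],
)

```text
t: 25.25
tool_pos: [0.5391, -0.2398, 0.1633]
tcp_rot: [[0.373, 0.928, 0.003], [0.928, -0.373, -0.001], [-0.0, 0.003, -1.0]]
wrist_force: [0.7, -0.5, -1.8]
width: 0.524
grip_force: 41.2
```

apply_moves(
  commands=[
    [0.25,-0.09,0,0,0,0],
    [0.55,-0.2,0,0,0,0],
    [0.88,-0.32,0,0,0,0],
  ],
)

```text
t: 25.62
tool_pos: [0.5409, -0.145, 0.1604]
tcp_rot: [[0.374, 0.927, -0.001], [0.927, -0.374, 0.0], [-0.0, -0.001, -1.0]]
wrist_force: [1.3, 0.1, -0.6]
width: 0.523
grip_force: 41.2
```

apply_moves(
  commands=[
    [0.45,-0.16,0,0,0,0],
    [0.89,-0.32,0,0,0,0],
  ],
)

```text
t: 25.88
tool_pos: [0.5445, -0.05, 0.1606]
tcp_rot: [[0.374, 0.928, -0.001], [0.928, -0.374, 0.0], [-0.0, -0.001, -1.0]]
wrist_force: [1.1, -0.4, -2.1]
width: 0.525
grip_force: 41.2
```

apply_moves(
  commands=[
    [0.45,-0.16,0,0,0,0],
    [0.89,-0.32,0,0,0,0],
  ],
)

```text
t: 26.12
tool_pos: [0.5481, 0.0446, 0.1606]
tcp_rot: [[0.373, 0.928, -0.001], [0.928, -0.373, 0.0], [-0.0, -0.001, -1.0]]
wrist_force: [0.8, 0.4, -1.9]
width: 0.527
grip_force: 41.2
```

apply_moves(
  commands=[
    [0.45,-0.16,0,0,0,0],
    [0.89,-0.32,0,0,0,0],
  ],
)

```text
t: 26.38
tool_pos: [0.5516, 0.139, 0.1606]
tcp_rot: [[0.373, 0.928, -0.001], [0.928, -0.373, -0.0], [-0.0, -0.001, -1.0]]
wrist_force: [0.4, 0.8, -1.3]
width: 0.527
grip_force: 41.2
```

apply_moves(
  commands=[
    [0.4,-0.14,0,0,0,-0.29],
    [0.7,-0.26,0,0,0,-0.29],
    [0.88,-0.32,0,0,0,-0.29],
    [0.88,-0.32,0,0,0,-0.29],
    [0.88,-0.32,0,0,0,-0.29],
  ],
)

```text
t: 27.0
tool_pos: [0.5555, 0.2299, 0.1607]
tcp_rot: [[0.156, 0.988, -0.0], [0.988, -0.156, -0.001], [-0.001, -0.0, -1.0]]
wrist_force: [0.6, -1.2, -1.0]
width: 0.526
grip_force: 41.2
```

apply_moves(
  commands=[
    [0.01,0,0.2,0,0,0],
    [0.01,0,0.5,0,0,0],
    [0.01,0,0.8,0,0,0],
    [0.01,0,1,0,0,0],
    [0.01,0,1,0,0,0],
  ],
)

```text
t: 27.62
tool_pos: [0.5547, 0.2315, 0.0594]
tcp_rot: [[0.155, 0.988, -0.003], [0.988, -0.155, -0.001], [-0.001, -0.002, -1.0]]
wrist_force: [0.5, 0.5, -1.2]
width: 0.527
grip_force: 41.2
```

apply_moves(
  commands=[
    [0,0,0.2,0,0,0],
    [0,0,0.35,0,0,0],
    [0,0,0.5,0,0,0],
    [0,0,0.59,0,0,0],
    [0,0,0.59,0,0,0],
  ],
)

```text
t: 28.25
tool_pos: [0.5558, 0.2323, 0.0016]
tcp_rot: [[0.154, 0.988, 0.0], [0.988, -0.154, 0.0], [0.0, 0.0, -1.0]]
wrist_force: [0.1, -0.0, -2.2]
width: 0.525
grip_force: 41.0
```

apply_moves(
  commands=[
    [0,0,0,0,0,0],
    [0,0,0,0,0,0],
    [0,0,0,0,0,0],
    [0,0,0,0,0,0],
  ],
  jaw=1,
)

```text
t: 28.75
tool_pos: [0.5555, 0.2322, 0.0021]
tcp_rot: [[0.154, 0.988, -0.0], [0.988, -0.154, 0.0], [0.0, -0.0, -1.0]]
wrist_force: [-0.0, -1.1, 0.7]
width: 1.004
grip_force: 0.0
```

apply_moves(
  commands=[
    [0,0,-0.2,0,0,0],
    [0,0,-0.5,0,0,0],
    [0,0,-1,0,0,0],
    [0,0,-1,0,0,0],
  ],
)

```text
t: 29.25
tool_pos: [0.5575, 0.2334, 0.107]
tcp_rot: [[0.154, 0.988, 0.006], [0.988, -0.154, 0.002], [0.003, 0.006, -1.0]]
wrist_force: [-0.1, 0.4, 0.1]
width: 1.001
grip_force: 0.0
```

apply_moves(
  commands=[
    [0,0,-1,0,0,0],
    [0,0,-1,0,0,0],
    [0,0,-1,0,0,0],
  ],
)

```text
t: 29.62
tool_pos: [0.5566, 0.2329, 0.2055]
tcp_rot: [[0.154, 0.988, 0.005], [0.988, -0.154, 0.002], [0.002, 0.004, -1.0]]
wrist_force: [-0.5, 1.3, -0.2]
width: 1.002
grip_force: 0.0
```

apply_moves(
  commands=[
    [-0.9,0.08,0,0,0,0],
    [-0.9,0.08,0,0,0,0],
  ],
)

```text
t: 29.88
tool_pos: [0.5489, 0.1389, 0.2013]
tcp_rot: [[0.156, 0.988, -0.001], [0.988, -0.156, -0.001], [-0.001, -0.001, -1.0]]
wrist_force: [-0.2, 0.1, -0.5]
width: 0.998
grip_force: 0.0
```

apply_moves(
  commands=[
    [-0.9,0.08,0,0,0,0],
    [-0.9,0.08,0,0,0,0],
  ],
)

```text
t: 30.12
tool_pos: [0.5427, 0.0484, 0.2014]
tcp_rot: [[0.157, 0.988, -0.001], [0.988, -0.157, -0.001], [-0.001, -0.001, -1.0]]
wrist_force: [1.1, -0.1, -0.9]
width: 0.997
grip_force: 0.0
```

apply_moves(
  commands=[
    [-0.9,0.08,0,0,0,0],
    [-0.9,0.08,0,0,0,0],
  ],
)

```text
t: 30.38
tool_pos: [0.5365, -0.0417, 0.2014]
tcp_rot: [[0.157, 0.988, -0.001], [0.988, -0.157, -0.001], [-0.001, -0.001, -1.0]]
wrist_force: [-0.8, 1.4, -0.2]
width: 0.998
grip_force: 0.0
```

apply_moves(
  commands=[
    [-0.9,0.08,0,0,0,0],
    [-0.9,0.08,0,0,0,0],
  ],
)

```text
t: 30.62
tool_pos: [0.5304, -0.1318, 0.2014]
tcp_rot: [[0.157, 0.988, -0.001], [0.988, -0.157, -0.0], [-0.001, -0.001, -1.0]]
wrist_force: [0.1, 0.3, -0.8]
width: 0.997
grip_force: 0.0
```

apply_moves(
  commands=[
    [-0.9,0.07,0,0,0,0],
    [-0.9,0.07,0,0,0,0],
  ],
)

```text
t: 30.88
tool_pos: [0.5232, -0.2217, 0.2013]
tcp_rot: [[0.158, 0.988, -0.001], [0.988, -0.158, -0.0], [-0.0, -0.001, -1.0]]
wrist_force: [0.3, 1.3, -0.1]
width: 0.998
grip_force: 0.0
```

apply_moves(
  commands=[
    [-0.87,0.07,0,0,0,0.19],
    [-0.87,0.07,0,0,0,0.19],
    [-0.87,0.07,0,0,0,0.19],
    [-0.87,0.07,0,0,0,0.19],
    [-0.87,0.07,0,0,0,0.19],
  ],
)

```text
t: 31.5
tool_pos: [0.5183, -0.3043, 0.2019]
tcp_rot: [[0.298, 0.955, -0.0], [0.955, -0.298, 0.0], [0.0, -0.0, -1.0]]
wrist_force: [0.4, 0.2, 0.4]
width: 0.997
grip_force: 0.0
```

Run:
```python
from h import *
from workcell import readout, read_camera
np.set_printoptions(precision=4,suppress=True)
o=readout.get_obs(); c=read_camera("wrist"); R=o["tcp_rot"];t=o["tool_pos"]; print(o["t"],t,R[:2,0],o["joint_positions"])
s=c["img"][120:300,200:320]; hs=cv2.cvtColor(s,cv2.COLOR_RGB2HSV)
m=((hs[...,2]>190)&(hs[...,0]>15)&(hs[...,0]<70)&(hs[...,1]>10)).astype(np.uint8)
k=max(cv2.findContours(m,0,1)[0],key=cv2.contourArea); r=cv2.minAreaRect(k); p=cv2.boxPoints(r)+[200,120]; print(r)
w=cast(c,p,.138,o); l=(w-t)@R; print(l[:,:2],l.mean(0))
```

```text
31.5 [ 0.5183 -0.3043  0.2019] [0.2979 0.9546] [ 40.4546  21.9738 -16.7401  95.134    6.8735  63.9196   4.5026]
((72.34343719482422, 64.02901458740234), (62.42051696777344, 30.765666961669922), 55.5391845703125)
[[ 0.0206 -0.0143]
 [ 0.0346  0.0059]
 [-0.0081  0.0354]
 [-0.0233  0.0147]] [0.006  0.0104 0.0639]
```

The mask leaked into other bright parts, so I discard it. Two earlier measurements agree on (0.518, -0.305), and I'm there.

apply_moves(
  commands=[
    [0,0,0.3,0,0,0],
    [0,0,0.6,0,0,0],
    [0,0,0.9,0,0,0],
    [0,0,0.9,0,0,0],
  ],
)

```text
t: 32.05
tool_pos: [0.5172, -0.3043, 0.1104]
tcp_rot: [[0.299, 0.954, -0.003], [0.954, -0.299, 0.002], [0.001, -0.003, -1.0]]
wrist_force: [-0.2, 0.1, 1.1]
width: 0.999
grip_force: 0.0
```

apply_moves(
  commands=[
    [0,0,0.25,0,0,0],
    [0,0,0.51,0,0,0],
    [0,0,0.51,0,0,0],
    [0,0,0.51,0,0,0],
  ],
)

```text
t: 32.55
tool_pos: [0.5189, -0.3057, 0.0628]
tcp_rot: [[0.299, 0.954, 0.002], [0.954, -0.299, -0.001], [-0.0, 0.002, -1.0]]
wrist_force: [-0.2, -0.1, 0.6]
width: 0.995
grip_force: 0.0
```

apply_moves(
  commands=[
    [0,0,0,0,0,0],
    [0,0,0,0,0,0],
    [0,0,0,0,0,0],
    [0,0,0,0,0,0],
    [0,0,0,0,0,0],
  ],
  jaw=0,
  grip_force=40,
)

```text
t: 33.17
tool_pos: [0.5182, -0.3056, 0.0615]
tcp_rot: [[0.3, 0.954, 0.0], [0.954, -0.3, -0.0], [-0.0, 0.0, -1.0]]
wrist_force: [-2.2, 0.9, 6.0]
width: 0.416
grip_force: 41.2
```

apply_moves(
  commands=[
    [0,0,-0.2,0,0,0],
    [0,0,-0.5,0,0,0],
    [0,0,-0.8,0,0,0],
    [0,0,-1,0,0,0],
    [0,0,-1,0,0,0],
  ],
)

```text
t: 33.8
tool_pos: [0.5188, -0.3059, 0.1633]
tcp_rot: [[0.3, 0.954, 0.003], [0.954, -0.3, -0.002], [-0.001, 0.003, -1.0]]
wrist_force: [0.2, -0.2, -2.3]
width: 0.415
grip_force: 40.5
```

apply_moves(
  commands=[
    [0.25,-0.06,0,0,0,0],
    [0.55,-0.13,0,0,0,0],
    [0.85,-0.2,0,0,0,0],
  ],
)

```text
t: 34.17
tool_pos: [0.524, -0.2173, 0.1604]
tcp_rot: [[0.3, 0.954, -0.001], [0.954, -0.3, 0.001], [0.0, -0.001, -1.0]]
wrist_force: [0.5, -0.2, -2.2]
width: 0.416
grip_force: 40.5
```

apply_moves(
  commands=[
    [0.43,-0.1,0,0,0,0],
    [0.85,-0.2,0,0,0,0],
  ],
)

```text
t: 34.42
tool_pos: [0.5303, -0.1299, 0.1605]
tcp_rot: [[0.3, 0.954, -0.001], [0.954, -0.3, 0.0], [0.0, -0.001, -1.0]]
wrist_force: [0.0, 0.2, -0.5]
width: 0.418
grip_force: 40.5
```

apply_moves(
  commands=[
    [0.43,-0.1,0,0,0,0],
    [0.85,-0.2,0,0,0,0],
  ],
)

```text
t: 34.67
tool_pos: [0.5367, -0.0427, 0.1606]
tcp_rot: [[0.299, 0.954, -0.001], [0.954, -0.299, 0.0], [-0.0, -0.001, -1.0]]
wrist_force: [0.6, 0.1, -1.3]
width: 0.411
grip_force: 40.5
```

apply_moves(
  commands=[
    [0.43,-0.1,0,0,0,0],
    [0.85,-0.2,0,0,0,0],
  ],
)

```text
t: 34.92
tool_pos: [0.5431, 0.0443, 0.1606]
tcp_rot: [[0.299, 0.954, -0.001], [0.954, -0.299, -0.0], [-0.0, -0.001, -1.0]]
wrist_force: [1.0, 0.0, -1.3]
width: 0.423
grip_force: 40.5
```

apply_moves(
  commands=[
    [0.43,-0.1,0,0,0,0],
    [0.85,-0.2,0,0,0,0],
  ],
)

```text
t: 35.17
tool_pos: [0.5495, 0.1313, 0.1605]
tcp_rot: [[0.299, 0.954, -0.001], [0.954, -0.299, -0.0], [-0.0, -0.001, -1.0]]
wrist_force: [0.9, -1.4, -0.8]
width: 0.415
grip_force: 40.5
```

apply_moves(
  commands=[
    [0.43,-0.1,0,0,0,0],
    [0.85,-0.2,0,0,0,0],
  ],
)

```text
t: 35.42
tool_pos: [0.5559, 0.2183, 0.1605]
tcp_rot: [[0.3, 0.954, -0.001], [0.954, -0.3, -0.0], [-0.001, -0.001, -1.0]]
wrist_force: [1.2, -0.0, -1.6]
width: 0.418
grip_force: 40.5
```

apply_moves(
  commands=[
    [0.4,-0.08,0,0,0,-0.2],
    [0.7,-0.14,0,0,0,-0.2],
    [0.85,-0.17,0,0,0,-0.2],
    [0.85,-0.17,0,0,0,-0.2],
    [0.85,-0.17,0,0,0,-0.2],
  ],
)

```text
t: 36.05
tool_pos: [0.5658, 0.3017, 0.1608]
tcp_rot: [[0.148, 0.989, -0.0], [0.989, -0.148, -0.001], [-0.001, -0.0, -1.0]]
wrist_force: [1.1, -0.9, -1.7]
width: 0.417
grip_force: 40.4
```

apply_moves(
  commands=[
    [0.01,0.01,0.2,0,0,0],
    [0.01,0.01,0.5,0,0,0],
    [0.01,0.01,0.8,0,0,0],
    [0.01,0.01,1,0,0,0],
    [0.01,0.01,1,0,0,0],
  ],
)

```text
t: 36.67
tool_pos: [0.566, 0.3033, 0.0594]
tcp_rot: [[0.147, 0.989, -0.002], [0.989, -0.147, -0.001], [-0.001, -0.002, -1.0]]
wrist_force: [0.3, -1.0, -0.4]
width: 0.417
grip_force: 40.4
```

apply_moves(
  commands=[
    [0,0,0.2,0,0,0],
    [0,0,0.35,0,0,0],
    [0,0,0.5,0,0,0],
    [0,0,0.59,0,0,0],
    [0,0,0.59,0,0,0],
  ],
)

```text
t: 37.3
tool_pos: [0.5667, 0.3043, 0.0016]
tcp_rot: [[0.147, 0.989, -0.0], [0.989, -0.147, 0.0], [0.0, -0.0, -1.0]]
wrist_force: [-0.4, 0.3, -1.0]
width: 0.416
grip_force: 40.8
```

apply_moves(
  commands=[
    [0,0,0,0,0,0],
    [0,0,0,0,0,0],
    [0,0,0,0,0,0],
    [0,0,0,0,0,0],
  ],
  jaw=1,
)

```text
t: 37.8
tool_pos: [0.5667, 0.3041, 0.0021]
tcp_rot: [[0.147, 0.989, 0.0], [0.989, -0.147, 0.0], [0.0, 0.0, -1.0]]
wrist_force: [-0.1, 0.1, 0.0]
width: 0.999
grip_force: 0.0
```

apply_moves(
  commands=[
    [0,0,-0.2,0,0,0],
    [0,0,-0.5,0,0,0],
    [0,0,-1,0,0,0],
    [0,0,-1,0,0,0],
  ],
)

```text
t: 38.3
tool_pos: [0.5686, 0.3055, 0.1073]
tcp_rot: [[0.147, 0.989, 0.006], [0.989, -0.147, 0.003], [0.004, 0.006, -1.0]]
wrist_force: [0.1, 0.6, -1.2]
width: 0.998
grip_force: 0.0
```

apply_moves(
  commands=[
    [0,-1,-1,0,0,0],
    [0,-1,-1,0,0,0],
    [0,-1,-1,0,0,0],
    [0,-1,-1,0,0,0],
  ],
)

```text
t: 38.8
tool_pos: [0.4679, 0.3188, 0.2029]
tcp_rot: [[0.146, 0.989, 0.002], [0.989, -0.146, 0.0], [0.001, 0.002, -1.0]]
wrist_force: [1.1, -0.4, -0.4]
width: 1.0
grip_force: 0.0
```

apply_moves(
  commands=[
    [0.8,-0.5,0,0,0,0],
    [0.8,-0.5,0,0,0,0],
    [0.8,-0.5,0,0,0,0],
    [0.8,-0.5,0,0,0,0],
  ],
)

```text
t: 39.3
tool_pos: [0.431, 0.404, 0.2007]
tcp_rot: [[0.148, 0.989, -0.001], [0.989, -0.148, -0.001], [-0.002, -0.001, -1.0]]
wrist_force: [0.0, -0.1, -0.5]
width: 1.001
grip_force: 0.0
```

Run:
```python
from h import *
from workcell import readout, read_camera
c=read_camera("scene"); s=read_camera("side"); np.savez("end.npz",**c)
f=lambda x,q:cv2.resize(x[:,:,::-1],q,interpolation=cv2.INTER_CUBIC)
cv2.imwrite("pics/end.png",np.vstack([f(c["img"][130:225,240:430],(800,400)),cv2.copyMakeBorder(f(s["img"][110:230,200:320],(200,200)),0,0,0,600,0)]))
print(readout.get_obs()["tool_pos"],readout.get_obs()["t"])
```

```text
[0.43106616 0.40389635 0.20129667] 39.4
```

View pics/end.png

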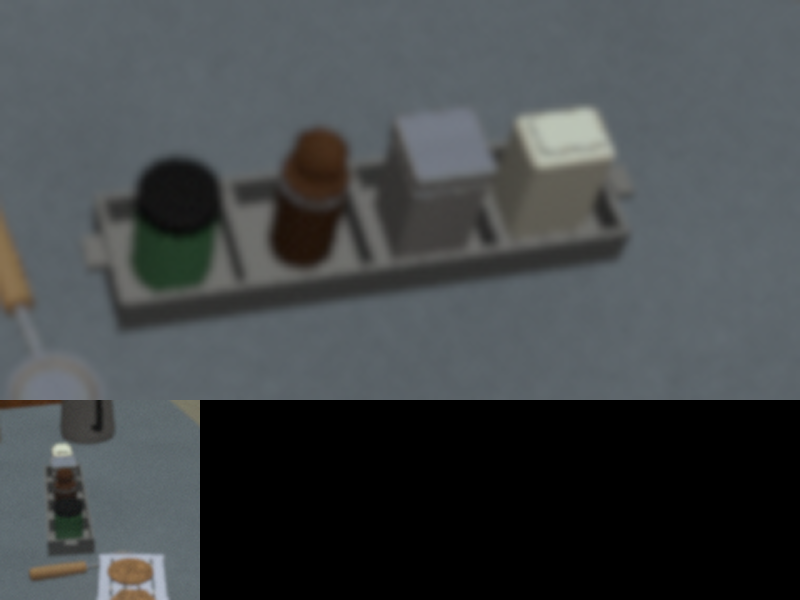

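All four containers stand upright in their own bays, in the order jar, mill, tin, box from the robot's right (image left) to left, the reverse of the stand. The arm is clear of everything.

```bash
python3 -c "
from workcell import bot
print(bot.hand_in())"
```

```text
the job is handed in; nothing more can be done
None
```

I handed the job in at about 39 s: the final camera view shows the jar, mill, tin and box upright in the caddy bays in reverse order. The first try at the jar pressed shut fingers on its lid (wrist force about 90 N, below the 120 N limit), and I have no verdict back.

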